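Close and latch a reagent transit carton

ROBOT

A 6-joint arm with a two-finger parallel gripper is mounted at the origin on the work surface. World frame = base frame: x ahead of the robot, y to its left, z up, the work surface at z = 0. Lengths are in m, angles in degrees, forces in N, time in s.
With the tool pointing down it reaches from about 0.4 to 0.825 m from the base axis. Payload 7 kg.
Tool frame: the origin (TCP) lies at the very end of the fingers, on their centre line; the grasp point (between the pads) lies 19 mm behind it; z points along the fingers, y is the line along which they close (so a half turn about z gives the same grasp; the last joint's range is limited). The gripper opens to 88 mm and grips with 3 to 60 N. Pads are 19 mm wide; open, the fingers measure 130 mm over their backs; the gripper's body (78 mm by 193 mm) begins 47 mm behind the grasp point.
Start: joints at [86.522, 20.546, 0.682, 0, -70.136, -16.507], TCP at [0.231, 0.634, 0.227] pointing down, gripper open.
Joint ranges: [-176.03, 176.03], [-82.01, 121.73], [-58.28, 71.71], [-173.87, 95.51], [-174.79, -0.11], [-173.66, 173.66]. Speed limits (degrees/s): [136.94, 136.94, 172.46, 180, 180, 180].

INTERFACE

Orientations are given as [roll, pitch, yaw] about the fixed x, y, z axes, in that order (R = Rz(yaw) Ry(pitch) Rx(roll)).
In Python, from plant import get_state, imaging, r, finder gives the robot as it stands.
- The arm moves only by the shell command python3 -m handwheel 'ROWS' [FORCE]. ROWS is JSON, a list of rows, each a list of 5 numbers: the closure, from 0 (fully open) to 1 (shut), then the shift along the world's x, y, z in cm, then the turn about the world's z in degrees. A call has 1 to 8 rows; each row is the pose to reach, as a shift and turn from the pose commanded when the call began; what a row does not reach only later rows make up. A row lasts 1/8 s, in which the tool goes at most 62.5 mm and 10.7 degrees, less where a joint would pass 70% of its speed; a pose out of reach is approached as far as the arm can. A call with a gripper value outside its range is refused whole. The fingers move at their own pace and stop on an object; FORCE is the grip in N (left out, the last holds). Time passes only in rows, so rows that repeat a pose let the fingers close. It gives the time, the measured TCP pose, the force, the opening and the grip force at its end, in the units of the state.
- get_state(): the state, without advancing time (a new reading comes with each control period).
- imaging.capture(name): name is "scene" or "top" or "wrist"; returns (picture, depth): 400x640x3 uint8, red, green, blue; 400x640 float32, m along the optical axis (not along the pixel's ray), 0 where there is no reading.
- imaging.get_calibration(name): a dict with "fx", "fy", "cx", "cy" (pixels), "dist" ([k1, k2, p1, p2, k3] as OpenCV has them; the pictures are not rectified), "rvec" (rotation vector, rad) and "tvec" (3), from world to camera coordinates, as OpenCV has them; the wrist camera has in their place "hand_eye" (4x4, takes a point from camera to tool coordinates, whose origin is the TCP and whose axes are the flange's). Camera axes: x right, y down, z forward; pixel columns grow to the right and rows downward; lengths in m; the calibration is good to about 2 mm. A picture is of the moment at which its call begins: read the wrist's pose just before it. get_calibration takes no time and is no camera call.
- r.close_job(): hands the job in; it is judged then, once.
Trained networks look in the newest picture that a camera, given by its name, has taken for a name from the list of things; names that differ only in an ending like _2 or _b are one class to them, and where a whole thing is asked for, a point or a joint stands for the part that bears it (a point fixed in the world has none). Each returns a list of dicts, best first, with "p" (0 to 1); they miss things now and then, are a little off and sometimes report something else, mostly with a low value. They report only what shows in the picture. A call takes as long as a camera call.
- finder.cut_out(camera, query): "region" (400x640 bool, what is visible of it) and "pixel" ([column, row] in pixels, amid what is visible of it).
The state is a dict: "time_s": time; "joints": joint angles; "qd": joint speeds; "joint_torque": joint torques, N m; "tcp_pos": TCP position; "eef_rot": TCP orientation; "contact_force": force on the tool from outside, world axes, zero at the start; "moment": the same for the moment, N m; "gripper_width": finger opening in m; "gripper_force": force on a finger pad.
Only numpy, scipy, OpenCV 4.12 (cv2) and the standard library are available. Lean on these libraries where they do the work, as an engineer would, in place of code of your own. Each camera call takes 0.05 s, during which the arm holds its last target. There are 200 camera calls.

TASK

Close the carton of reagent bottles for dispatch: first fold the two end flaps in flat, left and right in either order, then fold the big cover down over them. The rubber buffers hold the cover ajar, so press its free edge gently home and, while it is held down, swing the steel latch bar round until it points straight across the cover and keeps it shut by itself. Leave the bottle and the flask beside it alone.

Things in the scene. Friction and masses are not known exactly. Their poses are not given: they have to be found in the camera images.
- case: Brown fibreboard carton fixed to the bench, 150 mm (x) by 240 mm (y), rim 115 mm high; small bottles inside, all below the rim. Origin under its centre on the bench, z up, turned only about z; -x is its near side (towards the robot), +y its left end. Cover hinged on the near rim; latch on a grey bracket on the far wall (36 mm deep, 70 mm wide, top level with the rim).
- flap_left (a joint): Angle of the left end flap (spans carton x -67 to +51 mm, 75 mm long from its hinge, 4 mm thick), hinged along x at carton (y, z) = (+117, +117) mm. 0 = folded in flat (hard stop), 1.57 = upright, more = leaning outwards; starts 1.7 to 2.2. Stiff crease: it stays wherever it is put and takes about 1 N to push.
- flap_right (a joint): The same for the right end flap, mirrored: hinge along x at (y, z) = (-117, +117) mm.
- cover (a joint): Angle of the big cover (153 mm long, 236 mm wide, 5 mm thick, 150 g), hinged along y at carton (x, z) = (-75, +122.5) mm. 0 = fully shut (hard stop; upper face 125 mm above the bench), 1.57 = upright, more = leaning to the robot; starts 1.6 to 1.75. Stays near upright; pushed past about 0.9 it sinks slowly by itself and rests ajar on two buffers near 0.1.
- latch (a joint): Angle of the steel latch bar about its upright pivot at carton (x, y) = (+98, -30) mm. 0 = closed: the bar points to carton -x, square across the cover's edge (stop); 1.57 = it points to +y along the far edge, just clear of the cover; more = outwards. Starts 1.6 to 1.9. Light friction (under 1 N at the knob).
- latch_knob (a point): Foot of the upright round steel knob (20 mm diameter, 21 mm tall) on the latch bar's upper face, 58 mm from the pivot, 140 mm above the bench. The bar reaches 75 mm from the pivot, is 16 mm wide and 13 mm high; its underside is 2 mm above the shut cover, so it runs into the edge of a cover that is not pressed down.
- cover_edge (a point): Middle of the cover's free edge, mid-thickness; at carton x = +78 mm when shut, about 15 mm higher when ajar on the buffers. From ajar to shut takes about 4 N at this edge; let go, it lifts again at once unless the latch bar lies over it.
- flap_left_edge (a point): Middle of the left flap's free edge.
- flap_right_edge (a point): Middle of the right flap's free edge.
- reagent_bottle: Bystander: amber bottle with blue cap, 72 mm diameter, 155 mm tall, standing to the right of the carton; origin under its centre.
- flask: Bystander: conical glass flask, 82 mm foot, 122 mm tall, standing to the left; origin under its centre.

How it is judged (in metres and radians):
On the way, in this order (a step that is already met when the one before it is completed fails the run):
1. both end flaps are folded in flat (each within 0.15 rad) (value of joint each of flap_left, flap_right below 0.15 rad), for 0.1 s.
2. the cover is folded down over them (below 0.2 rad) (value of joint cover below 0.2 rad), for 0.1 s.
3. the cover is pressed home and the latch bar lies across it (value of joint cover below 0.045 rad and value of joint latch below 0.3 rad), for 0.2 s.
At the end, for the whole second after the job is handed in: Both end flaps lie in flat (within 0.15 rad), the cover is shut over them (within 0.045 rad) and stays so at rest with the robot away, held by the latch bar, which points across the cover to within 0.3 rad (all of step 1 and all of step 3 and velocity of joint cover between -0.05 and 0.05 rad/s); the robot touches nothing.
It fails at once if the cover is folded below 0.9 rad while an end flap still stands up (over 0.6 rad) (value of joint cover below 0.9 rad and value of joint any of flap_left, flap_right above 0.6 rad).
It fails at once if the cover is pressed with more than 45 N (contact force between the fingers and cover_c0 above 45 N).
It fails at once if the bottle is pushed more than 30 mm or tipped (distance of reagent_bottle from where it was at the start of the episode above 0.03 m or angle between reagent_bottle's own z axis and vertical above 0.3 rad).
It fails at once if the flask is pushed more than 30 mm or tipped (distance of flask from where it was at the start of the episode above 0.03 m or angle between flask's own z axis and vertical above 0.3 rad).
It also fails if it takes over 72 s, if anything falls off the work surface, if the arm or the gripper's body presses on something with over 40 N, if the wrist force passes 120 N, or if a joint passes its speed limit or range.

## Working session

There is one attempt and no reset: what is moved stays moved. The work goes in short steps, Python scripts to look and compute and a shell command to move; the robot and the scene stay as the last step left them, time stands still between calls to the robot, and variables do not carry over. Pictures are saved under pics/ and viewed, at most 10 in all, crops included, and the job is handed in when it is done.

```bash
mkdir -p pics
cat > h.py <<'E'
import numpy as np, cv2
from plant import get_state, imaging, r, finder
def cam(name):
    pic,d=imaging.capture(name); c=imaging.get_calibration(name)
    K=np.array([[c['fx'],0,c['cx']],[0,c['fy'],c['cy']],[0,0,1]]); 
    return pic,d,K,np.array(c['dist'],float),c
def cloud(d,K,dist,c,mask):
    v,u=np.nonzero(mask&(d>0)); z=d[v,u]
    p=cv2.undistortPoints(np.stack([u,v],1).astype(np.float64)[:,None],K,dist)[:,0]
    P=np.c_[p*z[:,None],z]
    R=cv2.Rodrigues(np.array(c['rvec'],float))[0]; t=np.array(c['tvec'],float).ravel()
    return (P-t)@R
def save(n,pic): cv2.imwrite('pics/'+n,pic[:,:,::-1])
E
python3 - <<'E'
from h import *
np.set_printoptions(precision=3,suppress=True)
print(get_state())
for n in ['scene','top']:
    pic,d,K,D,c=cam(n); save(n+'0.png',pic)
    for q in ['case','flap_left','flap_right','cover','latch','latch_knob','reagent_bottle','flask']:
        for o in finder.cut_out(n,q)[:1]:
            P=cloud(d,K,D,c,o['region']); 
            if len(P): print(n,q,round(o['p'],2),np.round(o['pixel']),len(P),np.median(P,0),np.percentile(P,3,0),np.percentile(P,97,0))
E
```

```text
{'time_s': 0.0, 'joints': array([ 86.523,  20.592,   0.634,  -0.021, -70.135, -16.506]), 'qd': array([ 0.091, -0.022, -0.056,  0.128,  0.052, -0.024]), 'joint_torque': array([  0.001, -58.272,  29.306,   6.997,   0.007,  -0.   ]), 'tcp_pos': array([0.231, 0.634, 0.226]), 'eef_rot': array([179.905,  -0.008, -19.99 ]), 'contact_force': array([-0.443,  0.953, -0.133]), 'moment': array([0.033, 0.038, 0.006]), 'gripper_force': 0.0, 'gripper_width': 0.08785698815331194}
scene case 0.63 [366. 197.] 12648 [0.485 0.096 0.118] [ 0.427 -0.036  0.012] [0.64  0.22  0.266]
scene flap_right 0.57 [321. 175.] 805 [ 0.558 -0.029  0.157] [ 0.5   -0.046  0.122] [ 0.61  -0.013  0.191]
scene cover 0.55 [380. 162.] 4630 [0.451 0.082 0.207] [ 0.424 -0.033  0.131] [0.481 0.18  0.273]
scene latch 0.79 [341. 219.] 304 [0.637 0.134 0.141] [0.625 0.085 0.122] [0.642 0.16  0.162]
scene latch_knob 0.87 [338. 219.] 375 [0.636 0.123 0.14 ] [0.563 0.04  0.078] [0.642 0.159 0.162]
scene reagent_bottle 0.55 [262. 186.] 1056 [ 0.66  -0.184  0.081] [ 0.626 -0.213  0.01 ] [ 0.683 -0.171  0.156]
scene flask 0.67 [484. 270.] 1420 [0.422 0.38  0.048] [0.397 0.347 0.007] [0.445 0.409 0.124]
top case 0.64 [304. 220.] 6702 [0.538 0.097 0.076] [ 0.44  -0.034  0.001] [0.631 0.218 0.272]
top flap_left 0.84 [257. 232.] 445 [0.494 0.212 0.163] [0.439 0.196 0.123] [0.545 0.23  0.192]
top flap_right 0.64 [208. 267.] 668 [0.402 0.364 0.048] [0.369 0.339 0.008] [0.439 0.401 0.124]
top cover 0.82 [310. 248.] 332 [0.447 0.071 0.273] [ 0.421 -0.035  0.138] [0.474 0.173 0.278]
top latch 0.65 [294. 180.] 209 [0.629 0.126 0.141] [0.62  0.084 0.133] [0.638 0.16  0.163]
top latch_knob 0.64 [297. 180.] 210 [0.629 0.124 0.141] [0.62  0.084 0.134] [0.638 0.158 0.163]
top reagent_bottle 0.64 [413. 183.] 729 [ 0.634 -0.195  0.105] [ 0.611 -0.234  0.01 ] [ 0.671 -0.17   0.157]
top flask 0.74 [208. 265.] 674 [0.402 0.364 0.048] [0.369 0.338 0.005] [0.439 0.394 0.124]
```

View pics/scene0.png

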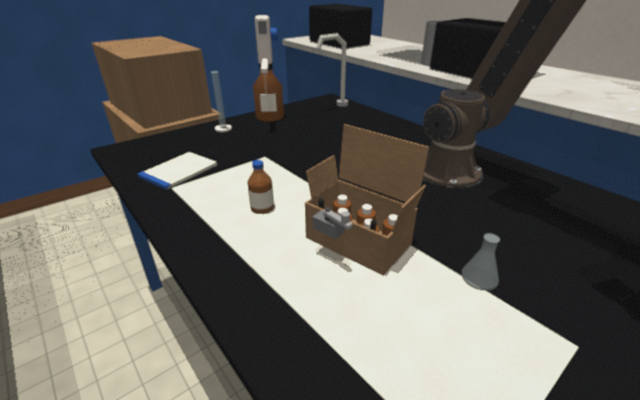

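View pics/top0.png

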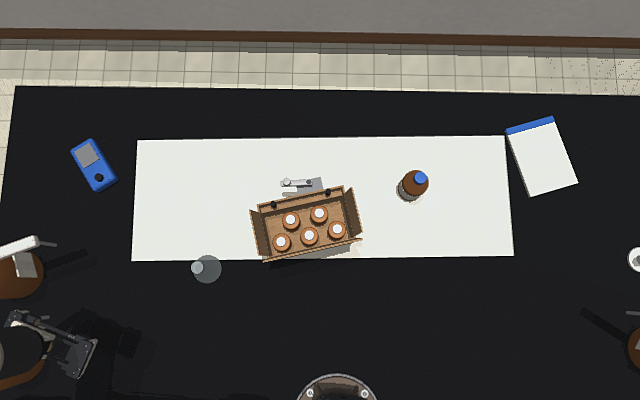

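Run:
```python
from h import *
np.set_printoptions(precision=3,suppress=True)
pic,d,K,D,c=cam('top')
def reg(q): return finder.cut_out('top',q)[0]['region']
P=cloud(d,K,D,c,reg('cover')); P=P[P[:,2]>.262]
l=cv2.fitLine(P[:,:2].astype(np.float32),cv2.DIST_L2,0,.01,.01).ravel(); print('cover top line',l,np.degrees(np.arctan2(l[1],l[0])),P.min(0),P.max(0))
P=cloud(d,K,D,c,reg('latch')); Q=P[P[:,2]<.150]
l=cv2.fitLine(Q[:,:2].astype(np.float32),cv2.DIST_L2,0,.01,.01).ravel(); print('bar',l,np.degrees(np.arctan2(l[1],l[0])),Q.min(0),Q.max(0))
k=P[P[:,2]>.155]; print('knob',k.mean(0),len(k))
A=cloud(d,K,D,c,np.ones(d.shape,bool))
# rim / bracket points at 0.115
B=A[(abs(A[:,2]-.115)<.004)&(A[:,0]>.38)&(A[:,0]<.7)&(A[:,1]>-.1)&(A[:,1]<.28)]
print(len(B),cv2.minAreaRect(B[:,:2].astype(np.float32)),B.min(0),B.max(0))
# flaps
for nm,s in(('L',1),('R',-1)):
    F=A[(A[:,2]>.128)&(A[:,2]<.21)&(A[:,0]>.46)&(A[:,0]<.6)&((A[:,1]>.17)&(A[:,1]<.3) if s>0 else (A[:,1]<.0)&(A[:,1]>-.12))]
    m=F.mean(0);n=np.linalg.svd(F-m)[2][2]; print(nm,len(F),m,n,F.min(0),F.max(0))
```

```text
cover top line [ 0.236 -0.972  0.444  0.07 ] -76.35808 [ 0.416 -0.039  0.262] [0.472 0.181 0.28 ]
bar [0.186 0.983 0.633 0.119] 79.30793 [ 0.62   0.081 -0.008] [0.676 0.176 0.15 ]
knob [0.628 0.145 0.16 ] 44
512 ((0.5494915246963501, 0.09823406487703323), (0.1829962581396103, 0.23967044055461884), 13.949767112731934) [ 0.434 -0.038  0.111] [0.652 0.225 0.119]
L 350 [0.509 0.214 0.162] [-0.059  0.91  -0.411] [0.46  0.175 0.128] [0.58  0.235 0.195]
R 383 [ 0.545 -0.03   0.165] [ 0.184 -0.961 -0.204] [ 0.472 -0.049  0.128] [ 0.6   -0.001  0.197]
```

The scene view shows the carton at (365,200) with the cover upright towards the robot and both flaps up. The latch is at (338,219), the flask at (484,270) and the bottle at (262,186). The top view agrees: carton (305,220), latch (297,182), bottle (413,183), flask (206,267).

From this I get the carton origin at about (0.532, 0.094) with a yaw of about 13.8°. The knob then comes out 57 mm from the pivot, against 58 mm given. Next I go outside the left flap.

```bash
python3 -m handwheel '[[1,3.4,-4.2,0,4.2],[1,6.8,-8.4,0,8.4],[1,10.2,-12.6,0,12.7],[1,13.6,-16.8,0,16.9],[1,17,-21,0,21.1],[1,20.4,-25.2,0,25.4],[1,23.8,-29.4,0,29.6],[1,27.1,-33.6,0,33.8]]' 20
cat >> h.py <<'E'
O=np.array([.532,.094]); YAW=np.radians(13.8)
def w(x,y,o=None):
    c,s=np.cos(YAW),np.sin(YAW); return O+np.array([c*x-s*y,s*x+c*y])/1000
def inv(p):
    c,s=np.cos(YAW),np.sin(YAW); d=(np.array(p)[...,:2]-O)*1000; return np.stack([c*d[...,0]+s*d[...,1],-s*d[...,0]+c*d[...,1]],-1)
E
```

```text
time_s: 2.05
tcp_pos: [0.5027, 0.2969, 0.2269]
eef_rot: [-180.0, -0.0, 14.0]
contact_force: [0.5, 1.0, -0.3]
gripper_width: 0.0128
gripper_force: 0.0
```

Run:
```python
from h import *
np.set_printoptions(precision=3,suppress=True)
s=get_state(); print(s['tcp_pos'],s['eef_rot'],s['joints'],inv(s['tcp_pos']),s['gripper_width'])
pic,d,K,D,c=cam('scene'); save('s1.png',pic)
```

```text
[0.503 0.297 0.227] [-179.984   -0.03    13.967] [ 49.753  11.986 -11.182   0.005 -66.798  54.211] [ 19.907 204.056] 0.012814317963158855
```

View pics/s1.png

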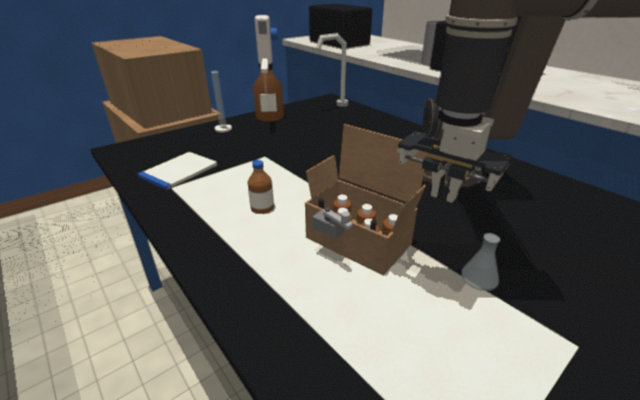

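The scene view shows the closed fingers at (455,185), outside the left flap at (410,190), with the flask clear below at (483,265). Next I push the flap over and press it down.

```bash
python3 -m handwheel '[[1,0,0,-4,0],[1,0,0,-7.7,0],[1,0.5,-2,-7.7,0],[1,1,-4,-7.7,0],[1,1.5,-6,-7.7,0],[1,1.9,-8,-7.7,0],[1,2.4,-10,-7.7,0],[1,3.1,-12.5,-7.7,0]]'
python3 -m handwheel '[[1,0,0,-0.7,0],[1,0,0,-1.4,0],[1,0,0,-2,0],[1,0,0,-2.5,0],[1,0,0,-2.8,0],[1,0,0,-2.8,0]]'
python3 - <<'E'
from h import *
s=get_state(); print(inv(s['tcp_pos']),s['tcp_pos'],s['contact_force'])
E
```

```text
time_s: 3.1
tcp_pos: [0.533, 0.1721, 0.1499]
eef_rot: [-180.0, -0.0, 13.8]
contact_force: [0.1, 1.1, 0.3]
gripper_width: 0.0005
gripper_force: 0.4
time_s: 3.85
tcp_pos: [0.5325, 0.1735, 0.1212]
eef_rot: [180.0, 0.0, 13.8]
contact_force: [-0.4, -0.1, 0.5]
gripper_width: 0.0003
gripper_force: 0.0
[19.4442039  77.10565223] [0.53249066 0.17351804 0.12121317] [-0.4065409  -0.14546154  0.47735013]
```

```bash
python3 -m handwheel '[[1,0,0,5,0],[1,0,0,10.6,0],[1,1,-4.1,10.6,0],[1,2,-8.2,10.6,0],[1,3,-12.3,10.6,0],[1,4,-16.4,10.6,0],[1,5,-20.4,10.6,0],[1,6,-24.5,10.6,0]]'
python3 - <<'E'
from h import *
np.set_printoptions(precision=3,suppress=True)
s=get_state(); print(inv(s['tcp_pos']),s['tcp_pos'],s['contact_force'])
pic,d,K,D,c=cam('top'); save('t2.png',pic)
A=cloud(d,K,D,c,np.ones(d.shape,bool)); q=inv(A)
F=A[(abs(q[:,0])<50)&(q[:,1]>30)&(q[:,1]<115)]; f=inv(F)
for a in range(30,115,12):
    m=(f[:,1]>=a)&(f[:,1]<a+12); print(a,m.sum(),np.median(F[m,2]))
b=A[(A[:,0]>.55)&(A[:,0]<.75)&(A[:,1]<-.14)&(A[:,1]>-.27)&(A[:,2]>.03)]; print('bottle',b.min(0),b.max(0))
E
```

```text
time_s: 4.85
tcp_pos: [0.593, -0.0728, 0.2278]
eef_rot: [-180.0, -0.0, 13.8]
contact_force: [0.4, 1.1, -0.4]
gripper_width: 0.0002
gripper_force: 0.0
[  19.428 -176.531] [ 0.593 -0.073  0.228] [ 0.383  1.107 -0.433]
30 469 0.6591766150394757
42 463 0.6560927353950732
54 424 0.653112621786123
66 387 0.6495659852418271
78 203 0.6463238316794846
90 0 nan
102 59 0.11929392729578907
114 14 0.11958960987294545
bottle [ 0.572 -0.24   0.03 ] [ 0.677 -0.14   0.341]
  return _methods._mean(a, axis=axis, dtype=dtype,
  ret = ret.dtype.type(ret / rcount)
```

View pics/t2.png

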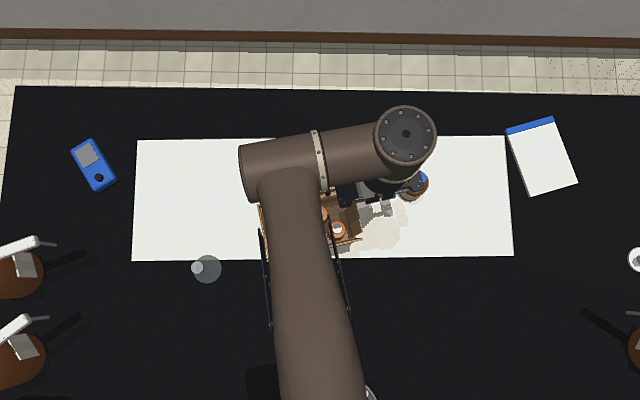

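The top view shows the arm covering the carton and the gripper between the right flap (345,205) and the bottle (418,183). The left flap's visible strip lies at z = 0.119, so it is flat. Now the right flap.

```bash
python3 -m handwheel '[[1,0,0,-4,0],[1,0,0,-7.7,0],[1,-0.4,1.8,-7.7,0],[1,-0.9,3.6,-7.7,0],[1,-1.3,5.4,-7.7,0],[1,-1.7,7.2,-7.7,0],[1,-2.1,8.8,-7.7,0],[1,-2.4,9.8,-7.7,0]]'
python3 -m handwheel '[[1,0,0,-0.7,0],[1,0,0,-1.4,0],[1,0,0,-2,0],[1,0,0,-2.5,0],[1,0,0,-3,0],[1,0,0,-3,0],[1,0,0,0,0],[1,0,0,8,0]]'
python3 -m handwheel '[[1,0,0,5,0],[1,0,0,9,0]]'
```

```text
time_s: 5.9
tcp_pos: [0.5686, 0.0278, 0.151]
eef_rot: [-180.0, -0.0, 13.9]
contact_force: [0.2, -1.4, 0.6]
gripper_width: 0.0002
gripper_force: 0.3
time_s: 6.9
tcp_pos: [0.567, 0.0258, 0.2116]
eef_rot: [180.0, 0.3, 13.8]
contact_force: [1.4, 0.2, 0.3]
gripper_width: 0.0002
gripper_force: 0.0
time_s: 7.15
tcp_pos: [0.5689, 0.0262, 0.3058]
eef_rot: [-180.0, -0.1, 13.8]
contact_force: [0.2, -0.1, -0.8]
gripper_width: 0.0004
gripper_force: 0.0
```

```bash
python3 -m handwheel '[[1,0,0,1,0],[1,-3,0.8,1,0],[1,-6,1.5,1,0],[1,-9,2.3,1,0],[1,-12,3.1,1,0],[1,-15.4,3.9,1,0],[1,-15.4,3.9,1,0]]'
python3 - <<'E'
from h import *
np.set_printoptions(precision=3,suppress=True)
s=get_state(); print(inv(s['tcp_pos']),s['tcp_pos'],s['joints'])
pic,d,K,D,c=cam('scene'); save('s3.png',pic)
A=cloud(d,K,D,c,np.ones(d.shape,bool)); q=inv(A)
for lo,hi in((45,115),(-115,-45)):
    F=A[(abs(q[:,0])<45)&(q[:,1]>lo)&(q[:,1]<hi)&(A[:,2]<.2)]; print(len(F),np.percentile(F[:,2],[5,25,50,75,95]))
C=A[(q[:,0]>-130)&(q[:,0]<-60)&(abs(q[:,1])<100)&(A[:,2]>.25)&(A[:,2]<.3)]; print('cover',inv(C).min(0),inv(C).max(0),C[:,2].max())
E
```

```text
time_s: 8.02
tcp_pos: [0.413, 0.0653, 0.3131]
eef_rot: [-180.0, -0.0, 13.9]
contact_force: [2.0, -0.7, 0.6]
gripper_width: 0.0005
gripper_force: 0.0
[-122.448    0.562] [0.413 0.065 0.313] [ 36.271  -7.701 -20.632  -0.027 -77.012  67.641]
715 [0.062 0.121 0.121 0.122 0.123]
614 [0.067 0.119 0.12  0.121 0.122]
cover [-94.9   -99.952] [-82.798  99.762] 0.27764497192525184
```

View pics/s3.png

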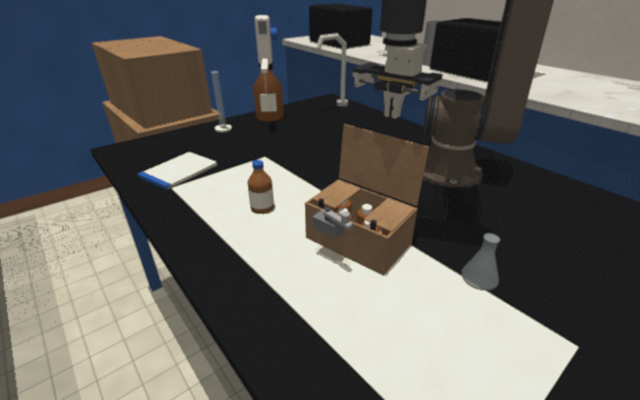

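Both flaps lie flat (z about 0.121) at (335,195) and (392,212). The cover stands at (380,165) with the fingers behind it at (397,105). Next I fold the cover.

```bash
python3 -m handwheel '[[1,0,0,-3.5,0],[1,0,0,-6.5,0],[1,1.5,0.4,-6.5,0],[1,2.9,0.7,-6.5,0],[1,4.3,1,-6.3,0],[1,5.7,1.4,-6.3,0],[1,7.1,1.7,-6.7,0],[1,8.5,2.1,-7.2,0]]'
python3 -m handwheel '[[1,1.4,0.3,-0.5,0],[1,2.8,0.7,-1.5,0],[1,4,1,-2.6,0],[1,5,1.2,-3.8,0],[1,6,1.5,-5.2,0],[1,6.6,1.6,-6.7,0],[1,7.2,1.8,-8.2,0],[1,7.4,1.8,-9.6,0]]'
python3 - <<'E'
from h import *
np.set_printoptions(precision=3,suppress=True)
s=get_state(); print(inv(s['tcp_pos']),s['tcp_pos'],s['contact_force'])
E
```

```text
time_s: 9.07
tcp_pos: [0.5008, 0.0865, 0.2409]
eef_rot: [180.0, -0.0, 13.8]
contact_force: [0.7, -0.6, 0.8]
gripper_width: 0.0004
gripper_force: 0.3
time_s: 10.07
tcp_pos: [0.5739, 0.1044, 0.1439]
eef_rot: [180.0, 0.0, 13.8]
contact_force: [-0.5, -0.0, 0.1]
gripper_width: 0.0002
gripper_force: 0.1
[43.144  0.103] [0.574 0.104 0.144] [-0.487 -0.042  0.051]
```

```bash
python3 -m handwheel '[[1,0,0,2,0],[1,0,0,5,0],[1,0,0,8,-10],[0.5,0,0,8,-20],[0.4,0,0,8,-30],[0.4,0,0,8,-40],[0.4,0,0,8,-50],[0.4,0,0,8,-60]]'
python3 -m handwheel '[[0.4,0,0,0,-10],[0.4,0,0,0,-20],[0.4,0,0,0,-30],[0.4,0,0,0,-30]]'
python3 - <<'E'
from h import *
np.set_printoptions(precision=3,suppress=True)
s=get_state(); print(s['tcp_pos'],s['gripper_width'],s['joints'])
pic,d,K,D,c=cam('scene'); save('s4.png',pic[100:320,220:560].repeat(2,0).repeat(2,1))
A=cloud(d,K,D,c,np.ones(d.shape,bool)); q=inv(A)
for a in range(-60,85,15):
    m=(abs(q[:,1])<110)&(q[:,0]>=a)&(q[:,0]<a+15)&(A[:,2]<.16)&(A[:,2]>.1); print(a,m.sum(),np.median(A[m,2]))
o=finder.cut_out('scene','latch_knob')[0]; P=cloud(d,K,D,c,o['region']); k=P[P[:,2]>.15]; print(o['p'],k.mean(0),inv(k.mean(0)))
E
```

```text
time_s: 11.08
tcp_pos: [0.5735, 0.1043, 0.2246]
eef_rot: [180.0, 0.0, -46.5]
contact_force: [0.7, 0.1, 0.1]
gripper_width: 0.0448
gripper_force: 0.0
time_s: 11.58
tcp_pos: [0.5736, 0.1043, 0.2247]
eef_rot: [180.0, 0.0, -76.1]
contact_force: [-0.0, 0.2, -0.1]
gripper_width: 0.0525
gripper_force: 0.0
[0.574 0.104 0.225] 0.05252768529058745 [ 29.511  12.018 -11.432  -0.007 -66.557 -15.625]
-60 210 0.12901917073600022
-45 229 0.13076919249210447
-30 232 0.13220403768149924
-15 242 0.13367605208215527
0 256 0.13539716020365472
15 262 0.1369858257542538
30 276 0.13832726010001034
45 288 0.14004145394750298
60 624 0.12712271890968335
75 205 0.13900755308800727
0.54 [0.634 0.147 0.159] [111.526  26.681]
```

View pics/s4.png

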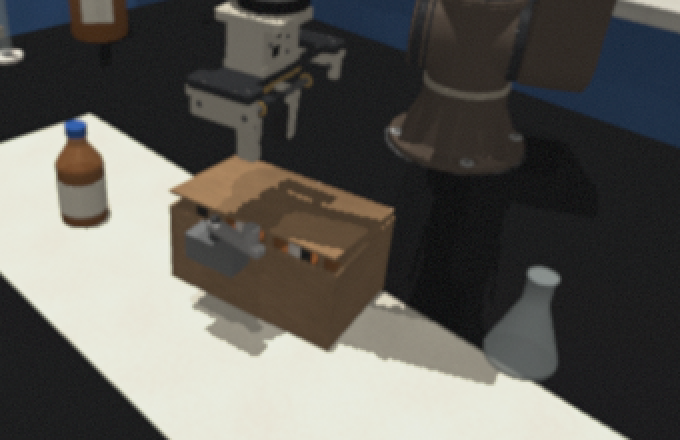

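The view shows the cover resting ajar at (290,205), the latch bracket at (225,240) and the fingers turned across at (270,130). The cover rises to 140 mm at x = 45 mm, as expected for about 0.1 rad. Next I straddle the latch bar.

```bash
python3 -m handwheel '[[0.32,1.5,1.3,0,0],[0.32,3,2.6,0,0],[0.32,4.4,3.8,0,0],[0.32,4.4,3.8,-3,0],[0.32,4.4,3.8,-6,0],[0.32,4.4,3.8,-7.5,0],[0.32,4.4,3.8,-8,0],[0.32,4.4,3.8,-8,0]]'
python3 - <<'E'
from h import *
np.set_printoptions(precision=3,suppress=True)
s=get_state(); print(s['tcp_pos'],inv(s['tcp_pos']),s['gripper_width'],s['contact_force'])
pic,d,K,D,c=cam('scene'); save('s5.png',pic[130:290,260:460].repeat(3,0).repeat(3,1))
E
```

```text
time_s: 12.68
tcp_pos: [0.6182, 0.1425, 0.1456]
eef_rot: [-180.0, -0.0, -76.2]
contact_force: [-0.2, 0.0, -0.8]
gripper_width: 0.0595
gripper_force: 0.0
[0.618 0.143 0.146] [95.333 26.565] 0.059495691364476716 [-0.177  0.02  -0.789]
```

View pics/s5.png

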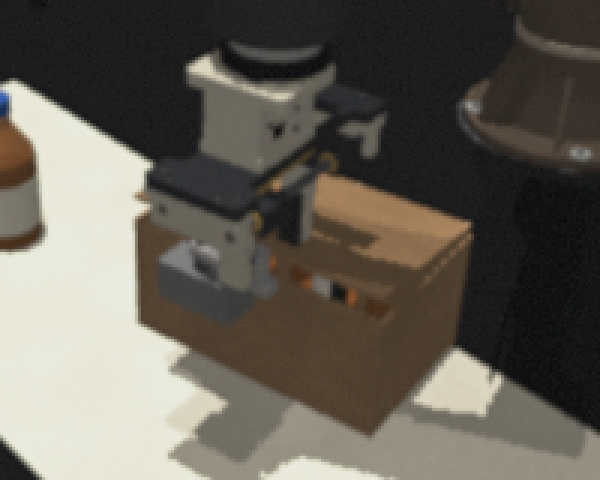

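The view shows one finger outside the knob at (238,265) and the other over the cover at (297,215). Next I press down in small steps.

```bash
python3 -m handwheel '[[0.32,0,0,-0.5,0],[0.32,0,0,-1,0],[0.32,0,0,-1.5,0],[0.32,0,0,-1.9,0],[0.32,0,0,-1.9,0]]'
python3 -m handwheel '[[0.32,0,0,-0.2,0],[0.32,0,0,-0.2,0],[0.32,0,0,-0.2,0]]'
```

```text
time_s: 13.35
tcp_pos: [0.6181, 0.1425, 0.1261]
eef_rot: [-180.0, 0.0, -76.2]
contact_force: [1.7, 0.8, 2.5]
gripper_width: 0.0595
gripper_force: 1.4
time_s: 13.72
tcp_pos: [0.6181, 0.1425, 0.1253]
eef_rot: [-179.9, -0.0, -76.2]
contact_force: [0.7, 0.7, 9.1]
gripper_width: 0.0597
gripper_force: 4.5
```

Run:
```python
from h import *
def R(a): a=np.radians(a); return np.array([[np.cos(a),-np.sin(a)],[np.sin(a),np.cos(a)]])
r0=np.array([-2.7,56.6])
for a in range(6,49,6): print(a,np.round(R(13.8)@(R(a)@r0-r0)/10,2))
```

```text
6 [-0.56 -0.2 ]
12 [-1.09 -0.45]
18 [-1.6  -0.76]
24 [-2.07 -1.13]
30 [-2.5  -1.53]
36 [-2.89 -1.99]
42 [-3.22 -2.47]
48 [-3.5 -3. ]
```

```bash
python3 -m handwheel '[[0.32,0,0,-0.1,0],[0.32,-0.3,-0.1,-0.1,3],[0.32,-0.6,-0.2,-0.1,6],[0.34,-0.8,-0.3,-0.1,9],[0.36,-1.1,-0.5,-0.1,12],[0.38,-1.4,-0.6,-0.1,15],[0.4,-1.6,-0.8,-0.1,18],[0.42,-1.6,-0.8,-0.1,18]]'
python3 - <<'E'
from h import *
np.set_printoptions(precision=3,suppress=True)
pic,d,K,D,c=cam('scene')
for q in ['latch_knob','latch']:
    o=finder.cut_out('scene',q)[0]; P=cloud(d,K,D,c,o['region']); k=P[(P[:,2]>.148)&(P[:,2]<.163)]; print(o['p'],len(P),inv(np.median(k,0)))
E
```

```text
time_s: 14.72
tcp_pos: [0.6034, 0.1362, 0.1253]
eef_rot: [-179.7, 0.0, -58.1]
contact_force: [-0.1, 6.4, 11.7]
gripper_width: 0.0512
gripper_force: 6.4
0.52 1456 [nan nan]
0.5 22 [nan nan]
  return _methods._mean(a, axis=axis, dtype=dtype,
  ret = um.true_divide(
```

```bash
python3 -m handwheel '[[0.45,-0.2,-0.2,0,3],[0.45,-0.5,-0.4,0,6],[0.45,-0.7,-0.6,0,9],[0.45,-0.9,-0.8,0,12],[0.45,-1.1,-1,0,15],[0.45,-1.3,-1.2,0,18],[0.45,-1.4,-1.4,0,20],[0.45,-1.4,-1.4,0,20]]'
python3 - <<'E'
from h import *
s=get_state(); print(inv(s['tcp_pos']),s['joints'])
pic,d,K,D,c=cam('scene'); save('s6.png',pic[130:290,260:460].repeat(3,0).repeat(3,1))
E
```

```text
time_s: 15.88
tcp_pos: [0.5901, 0.1226, 0.1253]
eef_rot: [-179.6, -0.1, -38.1]
contact_force: [2.2, 8.0, 11.2]
gripper_width: 0.048
gripper_force: 5.4
[63.21642036 13.94672839] [ 3.02912080e+01  1.83461220e+01 -1.67300254e+01 -1.04438133e-02
 -5.45278169e+01  2.16223543e+01]
```

View pics/s6.png

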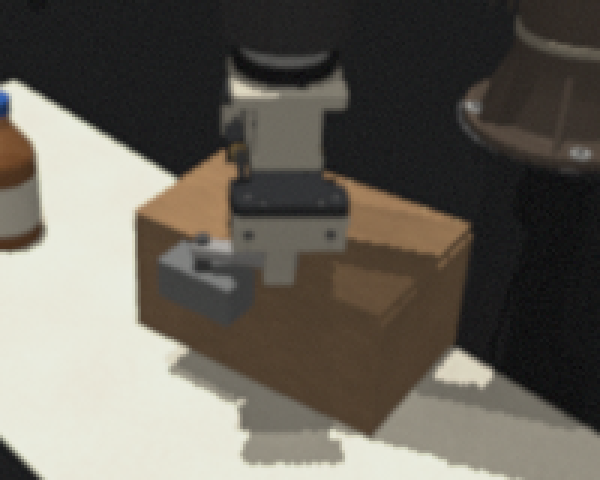

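The view shows the cover pressed shut, with the bar reaching from its pivot at (205,262) over the cover edge towards the outer finger at (280,262). I raise slightly. If the vertical force vanishes, the bar is holding the cover.

```bash
python3 -m handwheel '[[0.45,0,0,0.3,0],[0.45,0,0,0.6,0],[0.45,0,0,0.6,0]]'
python3 - <<'E'
from h import *
pic,d,K,D,c=cam('scene')
A=cloud(d,K,D,c,np.ones(d.shape,bool)); q=inv(A)
for a in range(-60,85,15):
    m=(abs(q[:,1])<110)&(q[:,0]>=a)&(q[:,0]<a+15)&(A[:,2]<.16)&(A[:,2]>.1); print(a,m.sum(),np.median(A[m,2]).round(4))
E
```

```text
time_s: 16.3
tcp_pos: [0.5869, 0.12, 0.1285]
eef_rot: [179.9, 0.1, -38.2]
contact_force: [-0.3, -0.0, -0.5]
gripper_width: 0.0482
gripper_force: 0.4
-60 122 0.127
-45 130 0.1271
-30 128 0.1275
-15 131 0.1276
0 147 0.1276
15 161 0.1279
30 210 0.1282
45 225 0.1284
60 554 0.1168
75 331 0.1256
```

The vertical force is zero and the cover stays at about 0.013 rad, so the bar holds it. Next I raise clear and swing the bar on.

Run:
```python
from h import *
def R(a): a=np.radians(a); return np.array([[np.cos(a),-np.sin(a)],[np.sin(a),np.cos(a)]])
r0=inv(get_state()['tcp_pos'])-np.array([98,-30]); print(r0)
for a in range(8,65,8): print(a,np.round(R(13.8)@(R(a)@r0-r0)/10,2))
```

```text
[-38.44150873  42.07370427]
8 [-0.39 -0.69]
16 [-0.69 -1.43]
24 [-0.88 -2.2 ]
32 [-0.96 -2.99]
40 [-0.93 -3.79]
48 [-0.79 -4.57]
56 [-0.54 -5.32]
64 [-0.19 -6.04]
```

```bash
python3 -m handwheel '[[0.45,0,0,0.4,0],[0.45,-0.2,-0.3,0.4,4],[0.45,-0.4,-0.7,0.4,8],[0.45,-0.7,-1.4,0.4,16],[0.45,-0.9,-2.2,0.4,24],[0.45,-1,-3,0.4,32],[0.45,-0.9,-3.8,0.4,40],[0.45,-0.9,-3.8,0.4,40]]'
python3 -m handwheel '[[0.45,0.1,-0.4,0,4],[0.45,0.1,-0.8,0,8],[0.45,0.2,-1.2,0,12],[0.45,0.4,-1.5,0,16],[0.45,0.4,-1.5,0,16]]'
python3 - <<'E'
from h import *
print(inv(get_state()['tcp_pos'])-np.array([98,-30]))
E
```

```text
time_s: 17.35
tcp_pos: [0.5783, 0.0817, 0.133]
eef_rot: [180.0, 0.0, 1.7]
contact_force: [1.1, -0.2, 0.9]
gripper_width: 0.0481
gripper_force: 0.0
time_s: 17.98
tcp_pos: [0.5826, 0.0673, 0.133]
eef_rot: [180.0, 0.0, 17.6]
contact_force: [-0.2, 0.7, 0.2]
gripper_width: 0.0484
gripper_force: 0.0
[-55.22013366  -8.03334279]
```

```bash
python3 -m handwheel '[[0.45,0.1,-0.3,0,0],[0.45,0.2,-0.7,0,0],[0.45,0.2,-0.7,0,0]]'
python3 -m handwheel '[[0.45,0,0.4,0,0],[0.35,0,0.2,0,0],[0.35,0,0.2,4,0],[0.35,0,0.2,9,0],[0.35,-4,0.2,12,0],[0.35,-9,0.2,15,0],[0.35,-13,0,15,0],[0.35,-13,0,15,0]]'
python3 - <<'E'
from h import *
np.set_printoptions(precision=3,suppress=True)
pic,d,K,D,c=cam('scene'); save('s7.png',pic[130:290,260:460].repeat(3,0).repeat(3,1))
A=cloud(d,K,D,c,np.ones(d.shape,bool)); q=inv(A)
for a in range(-60,85,15):
    m=(abs(q[:,1])<110)&(q[:,0]>=a)&(q[:,0]<a+15)&(A[:,2]<.16)&(A[:,2]>.1); print(a,m.sum(),np.median(A[m,2]).round(4))
k=A[(A[:,2]>.15)&(A[:,2]<.164)&(abs(q[:,0]-45)<60)&(abs(q[:,1]+20)<60)]; print('knob',len(k),inv(k.mean(0)))
s=get_state(); print(s['tcp_pos'],s['contact_force'])
E
```

```text
time_s: 18.35
tcp_pos: [0.5849, 0.06, 0.1331]
eef_rot: [180.0, -0.0, 17.8]
contact_force: [-0.2, -1.5, 0.4]
gripper_width: 0.0483
gripper_force: 0.0
time_s: 19.35
tcp_pos: [0.4529, 0.0601, 0.2844]
eef_rot: [-179.9, -0.2, 17.9]
contact_force: [0.3, 0.7, 1.2]
gripper_width: 0.0568
gripper_force: 0.0
-60 261 0.1269
-45 249 0.1271
-30 271 0.1274
-15 250 0.1275
0 248 0.1277
15 272 0.128
30 299 0.1283
45 350 0.1286
60 668 0.1237
75 342 0.1243
knob 62 [ 43.36  -29.777]
[0.454 0.06  0.284] [ 0.27   0.009 -0.568]
```

View pics/s7.png

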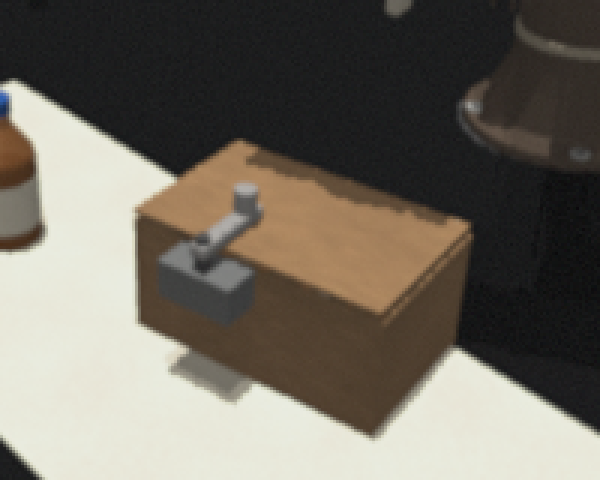

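The bar points straight across the shut cover, from the pivot at (205,250) to the knob at (247,198). The knob measures at carton (43, -30), so the latch angle is about 0. The robot is clear of everything.

```bash
python3 -c "
from plant import r
print(r.close_job())"
```

```text
the job is handed in; nothing more can be done
None
```

The carton is closed and handed in: both flaps lie flat, the latch bar points straight across and holds the cover shut, the bottle and flask were left alone, and no verdict was returned.

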